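# Gauge the shim gap in a membrane pressure vessel

### The job

Pull the depth gauge out of its spring-catch holster and push its rod into the metal guide tube at the upper end of the sloping white pressure vessel until the gauge's collar stops flat on the mouth of the tube, so that the element inside pushes the gauge's plunger back; do not ram it. Then withdraw the gauge completely and finish still holding it in the air by its handle, level and scale side up, at least 10 cm above the bench and clear of everything, with the plunger left as the element set it, ready to be read. Do not disturb the grease tub, the black seal rings or the marker pen.

Things in the scene. Friction and masses are not known exactly. Their poses are not given: they have to be found in the camera images.
- gauge_grip (a point): centre of the depth gauge's handle: black block 80 mm long, 16 wide, 22 high, bright scale strip on its upper face. x runs along the gauge's axis from handle to tip, z to the scale side. Handle ends at x = +38 mm. Whole gauge 0.15 to 0.22 kg, balanced near the front of the handle. It starts in the holster, sloping 25 degrees (plus up to 3 of sag) down to its tip
- gauge_collar (a point): centre of the flat stop face of the gauge's collar, axes as gauge_grip, 78 mm in front of it. Collar 28 mm in diameter, 10 thick, bevelled at the back; between it and the handle a 13 mm round neck; in front of it a rod 10 mm in diameter and 75 long
- gauge_nose (a point): tip of the gauge's plunger, axes as gauge_grip. The plunger, 7 mm in diameter, stands 32 mm out of the rod's end at the start, so the tip is then 107 mm in front of the collar's face
- plunger (a joint): how far the plunger is pushed back into the rod, m: 0 fully out (as at the start), 0.030 fully in. It slides against a friction of 1.5 N and stays where it is pushed
- socket: holster: sloping square tube 100 mm long, 18 mm square outside, 12 inside, on a dark foot fixed to the bench. Origin at the centre of its upper mouth (85 mm up), x down the tube, 25 degrees below level. Ears beside the mouth (20 mm up the slope, 25 to each side) hold two sprung balls behind the collar: pulling out up the slope takes about 8 N, then it is free; 110 mm of travel frees the tip
- port: metal guide tube in the upper cap of the white vessel (74 mm wide, fixed). Origin at the centre of its mouth, 205 mm up; x down the bore, 25 degrees below level; z up. Mouth flared, 20 mm inside, 40 outside, narrowing in 10 mm to a 14 mm bore; tube stands 50 mm out of the cap. Seated, gauge_collar is at this origin with axes alike. The element meets the plunger 85 to 97 mm down and is firm
- grease_tub: bystander: white tub with blue screw lid, 50 mm wide, 46 mm high, loose; origin at the centre of its underside
- loose_seal: bystander: black rubber seal ring, 50 mm wide, 14 mm high, loose, the right-hand one of three; origin at the centre of its underside
- marker: bystander: white and black marker pen, 128 mm long, loose, lying on the bench; origin on its underside
Mind the look-alikes: they are no part of the job. Leave any turquoise look-alike of the part that bears socket alone.

How it is judged:
On the way, in this order (a step that is already met when the one before it is completed fails the run):
1. the gauge is drawn out of the holster (distance between gauge_collar and socket above 0.09 m), for 0.1 s.
2. the gauge stands in the guide tube with its collar stopped on the mouth and the plunger pushed back (x of gauge_collar in the frame of port above -0.0025 m and distance between gauge_collar and port below 0.006 m and angle between the x axis of gauge_collar and the x axis of port, either way round below 0.1 rad and value of joint plunger above 0.006 m), for 0.15 s.
At the end, for the whole second after the job is handed in: The gripper holds the gauge still, its tip drawn at least 20 mm out of the guide tube, handle and tip at least 100 mm above the bench, level and scale side up within 9 degrees, touching neither vessel nor holster, the plunger left pushed back as the element set it (6 to 26 mm) (x of gauge_nose in the frame of port below -0.02 m and height (world z) of each of gauge_grip, gauge_nose above 0.1 m and angle between gauge_grip's own z axis and vertical below 0.16 rad and value of joint plunger between 0.006 and 0.026 m and contact force between gauge and the fingers above 1 N and contact force between gauge and vessel below 0.3 N and contact force between gauge and holster below 0.3 N and linear speed of gauge below 0.03 m/s); the arm keeps its last pose, push and grip.
It fails at once if the gauge is rammed against the vessel (over 60 N) (contact force between gauge and vessel above 60 N).
It fails at once if a bystander is disturbed (moved more than 20 mm) (distance of any of grease_tub, loose_seal, marker from where it was at the start of the episode above 0.02 m).
It also fails if it takes over 54 s, if anything falls off the work surface, if the arm or the gripper's body presses on something with over 40 N, if the wrist force passes 120 N, or if a joint passes its speed limit or range.

### The arm

A 6-joint arm with a two-finger parallel gripper is mounted at the origin on a cart in front of the work surface, level with it; the furniture and walls round the work are solid. World frame = base frame: x ahead of the robot, y to its left, z up, the work surface at z = 0. Lengths are in m, angles in rad, forces in N, time in s.
With the tool pointing down it reaches from about 0.35 to 0.85 m from the base axis. Payload 8.1 kg.
Tool frame: the origin (TCP) lies at the centre of the arm's flange, where the gripper is bolted on; the fingertips stand 186 mm ahead of it and the grasp point (between the pads) lies 167 mm ahead of it; z points along the fingers, y is the line along which they close (so a half turn about z gives the same grasp; the last joint's range is limited). The gripper opens to 93 mm and grips with 3 to 60 N. Pads are 15 mm wide; open, the fingers measure 128 mm over their backs; the gripper's body (75 mm by 188 mm) begins 65 mm behind the grasp point.
Start: joints at [-1.282, 0.13, 1.488, -0, 1.523, -0.085], TCP at [0.219, -0.559, 0.405] pointing down, gripper open.
Joint ranges: [-2.96, 2.96], [-0.89, 2.26], [0.02, 2.5], [-1.34, 4.48], [0, 2.73], [-2.66, 2.66]. Speed limits (rad/s): [2.39, 2.39, 2.79, 3.14, 3.14, 3.14].

### API

Orientations are given as a rotation vector (axis times angle).
In Python, from plant import robot gives the robot as it stands.
- The arm moves only by the tool apply_moves, never from a script. Its argument "series" is a list of rows, each a list of 2 entries, a list of its own where there are three numbers: the shift along the tool's x, y, z in mm, then the turn, a rotation vector about the tool's x, y, z in rad. A call has 1 to 12 rows; each row shifts and turns the commanded pose from where the row before left it, along the tool's axes as they then stand; what a row does not reach is not made up. A row lasts 1/12 s, in which the tool goes at most 41.7 mm and 7.16 degrees, less where a joint would pass 70% of its speed; a pose out of reach is approached as far as the arm can. A call is refused whole if a number of a shift passes 41.7 or a number of a turn 0.125, either way. A call with a gripper value outside its range is refused whole. "claw" is the opening, from 0 (shut) to 1 (fully open), set as the call begins (left out, the last holds). The fingers move at their own pace and stop on an object; "newtons" is the grip in N (left out, the last holds). Time passes only in rows, so rows that do not move let the fingers close. It gives the time, the measured TCP pose, the force, the opening and the grip force at its end, in the units of the state.
- robot.read_state(): the state, without advancing time (a new reading comes with each control period).
- robot.read_camera(name): name is "scene" or "top" or "wrist"; returns (picture, depth): 420x560x3 uint8, blue, green, red; 420x560 float32, m along the optical axis (not along the pixel's ray), 0 where there is no reading.
- robot.calibration(name): a dict with "fx", "fy", "cx", "cy" (pixels), "extrinsics" (4x4, takes a point from world to camera coordinates). Camera axes: x right, y down, z forward; pixel columns grow to the right and rows downward; lengths in m; the calibration is good to about 2 mm. A picture is of the moment at which its call begins: read the wrist's pose just before it. calibration takes no time and is no camera call; for the wrist camera it gives the pose at the moment of the call.
- robot.close_job(): hands the job in; it is judged then, once.
The state is a dict: "t": time; "q": joint angles; "dq": joint speeds; "joint_torque": joint torques, N m; "tool_pos": TCP position; "orientation": TCP orientation; "force": force on the tool from outside, world axes, zero at the start; "wrist_torque": the same for the moment, N m; "opening": finger opening in m; "gripper_force": force on a finger pad.
Only numpy, scipy, OpenCV 4.12 (cv2) and the standard library are available. Lean on these libraries where they do the work, as an engineer would, in place of code of your own. Each camera call takes 0.05 s, during which the arm holds its last target. There are 200 camera calls.

## Working session

There is one attempt and no reset: what is moved stays moved. The work goes in short steps, Python scripts to look and compute and a tool call to move; the robot and the scene stay as the last step left them, time stands still between calls to the robot, and variables do not carry over. Pictures are saved under pics/ and viewed, at most 12 in all, crops included, and the job is handed in when it is done.

Besides the shell and the picture viewer there is one more tool, called as name([rows], argument=value, ...), one row to a line, values as JSON. apply_moves: Moves the arm, as the interface text tells. Its arguments: {"type":"object","properties":{"series":{"type":"array"},"claw":{"type":"number"},"newtons":{"type":"number"}},"required":["series"]}

```bash
mkdir -p pics
cat > h.py <<'E'
import numpy as np, cv2
from scipy.spatial.transform import Rotation as R
from plant import robot
def grab(n,f=None):
    c=robot.calibration(n); p,d=robot.read_camera(n)
    np.savez('last_%s.npz'%n,p=p,d=d,E=c['extrinsics'],k=[c['fx'],c['fy'],c['cx'],c['cy']])
    if f: cv2.imwrite('pics/'+f,p)
    return p,d,c
def load(n): return np.load('last_%s.npz'%n)
def cloud(z):
    d=z['d'];fx,fy,cx,cy=z['k'];v,u=np.mgrid[:d.shape[0],:d.shape[1]]
    P=np.stack([(u-cx)/fx*d,(v-cy)/fy*d,d],-1);E=z['E']
    return (P-E[:3,3])@E[:3,:3]
def st():
    s=robot.read_state(); print('t',round(s['t'],2),'tcp',np.round(s['tool_pos'],4),'rv',np.round(s['orientation'],3),'F',np.round(s['force'],1),'open',round(s['opening'],4),'gf',round(s['gripper_force'],1),'q',np.round(s['q'],2)); return s
E
python3 - <<'E'
from h import *
st()
for n in ('scene','top','wrist'):
    p,d,c=grab(n); np.set_printoptions(suppress=True,precision=3); print(n,(d>0).mean(),c['fx'],np.linalg.inv(c['extrinsics']))
    cv2.imwrite('pics/%s0.png'%n,p)
a=cv2.imread('pics/scene0.png');b=cv2.imread('pics/top0.png')
E
ls
```

```text
t 0.0 tcp [ 0.2191 -0.5583  0.4037] rv [-3.085 -0.583  0.   ] F [-0.7 -0.2 -0.4] open 0.0927 gf 0.0 q [-1.28  0.13  1.49 -0.    1.52 -0.09]
scene 0.9960714285714286 499.4672672401564 [[-0.694 -0.316  0.647 -0.298]
 [-0.72   0.318 -0.617  0.836]
 [-0.011 -0.894 -0.448  0.695]
 [ 0.     0.     0.     1.   ]]
top 0.9960841836734694 388.6760358671655 [[-0.011 -0.984  0.176  0.336]
 [-1.     0.009 -0.011  0.078]
 [ 0.01  -0.176 -0.984  1.067]
 [ 0.     0.     0.     1.   ]]
wrist 0.9958843537414966 318.2778463734939 [[ 0.365 -0.895 -0.257  0.291]
 [-0.931 -0.351 -0.099 -0.531]
 [-0.001  0.275 -0.961  0.383]
 [ 0.     0.     0.     1.   ]]
h.py
last_scene.npz
last_top.npz
last_wrist.npz
pics
```

View pics/scene0.png

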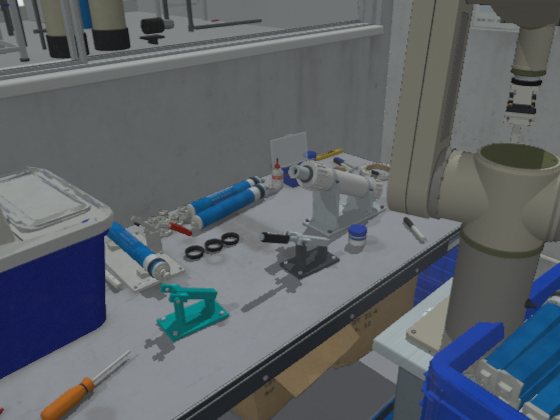

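View pics/top0.png

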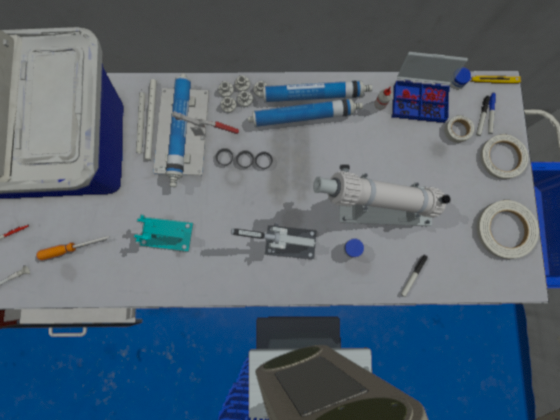

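The scene view shows the gauge handle at about (275,238) in the dark-footed holster, and the guide tube mouth at (296,172). In the top view the handle is at (248,233) and the holster mouth near (270,236). The port is at (318,186), the tub at (354,247), the rings at (224–264,158) and the pen at (414,275).

Run:
```python
from h import *
np.set_printoptions(suppress=True,precision=4)
def fit(Q,nm):
    if len(Q)<10: print(nm,len(Q));return
    m=np.median(Q,0);Q=Q[np.linalg.norm(Q-m,axis=1)<0.12]
    c=Q.mean(0);w,s,v=np.linalg.svd(Q-c,full_matrices=False);a=v[0]*(-np.sign(v[0][1]));t=(Q-c)@a
    print(nm,len(Q),'c',c,'axis',a,'elev',np.degrees(np.arcsin(a[2])),'yaw',np.degrees(np.arctan2(a[1],a[0])),'ends',c+a*t.min(),c+a*t.max(),'s',s/np.sqrt(len(Q)))
for n in ('top','scene'):
    z=load(n);P=cloud(z);p=z['p'].astype(int);hi=p.max(-1);
    X,Y,Z=P[...,0],P[...,1],P[...,2]
    if n=='top': print('at px',P[233,248],P[237,275],P[186,316],P[186,325])
    else: print('at px',P[238,270],P[172,296])
    g=(abs(Y-P[233,248][1] if n=='top' else Y-0.155)<0.1)
    hb=P[233,248] if n=='top' else P[238,270]
    near=(np.linalg.norm(P-hb,axis=-1)<0.075)&(Z>0.08)
    fit(P[near&(hi<70)],n+' dark handle'); fit(P[near],n+' all')
    # image
p=cv2.imread('pics/top0.png');q=cv2.imread('pics/scene0.png')
a=cv2.resize(p[160:270,220:350],None,fx=5,fy=5,interpolation=cv2.INTER_CUBIC)
b=cv2.resize(q[150:280,240:400],None,fx=4.5,fy=4.5,interpolation=cv2.INTER_CUBIC)
cv2.imwrite('pics/a.png',a);cv2.imwrite('pics/b.png',b)
```

```text
at px [0.443  0.152  0.1279] [0.4357 0.0869 0.0983] [ 0.5421 -0.009   0.1973] [ 0.5377 -0.0275  0.2152]
top dark handle 24 c [0.4428 0.157  0.1267] axis [-0.0836 -0.9149 -0.3948] elev -23.255568772719663 yaw -95.2197468802665 ends [0.4453 0.1843 0.1385] [0.439  0.1161 0.1091] s [0.0329 0.0032 0.0013]
top all 357 c [0.4413 0.1336 0.115 ] axis [-0.1005 -0.9073 -0.4083] elev -24.097126157258906 yaw -96.31977727813087 ends [0.4475 0.1896 0.1402] [0.436  0.0864 0.0937] s [0.0365 0.0091 0.0039]
at px [0.4416 0.1703 0.122 ] [ 0.537  -0.0111  0.2045]
scene dark handle 213 c [0.4393 0.156  0.117 ] axis [-0.1212 -0.9098 -0.3971] elev -23.39483100425515 yaw -97.58939269254155 ends [0.4437 0.1888 0.1313] [0.434  0.1164 0.0997] s [0.0234 0.0059 0.002 ]
scene all 316 c [0.4407 0.155  0.1182] axis [-0.1241 -0.9148 -0.3845] elev -22.61049632320033 yaw -97.7282833825577 ends [0.4461 0.1946 0.1348] [0.4334 0.1014 0.0957] s [0.0278 0.0065 0.0031]
```

View pics/a.png

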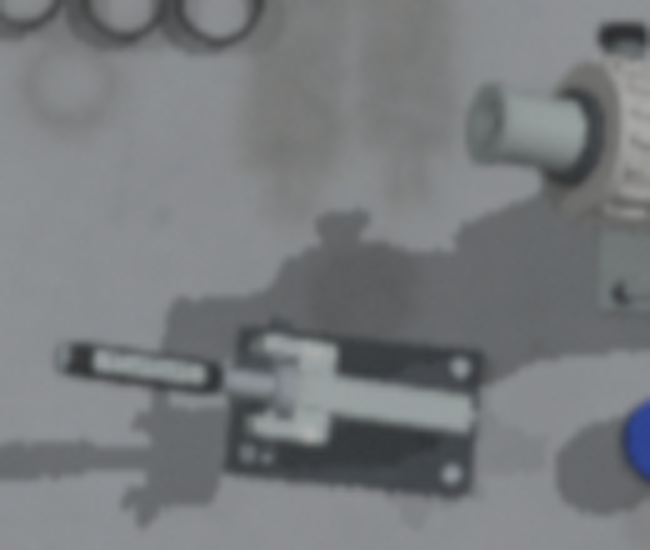

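View pics/b.png

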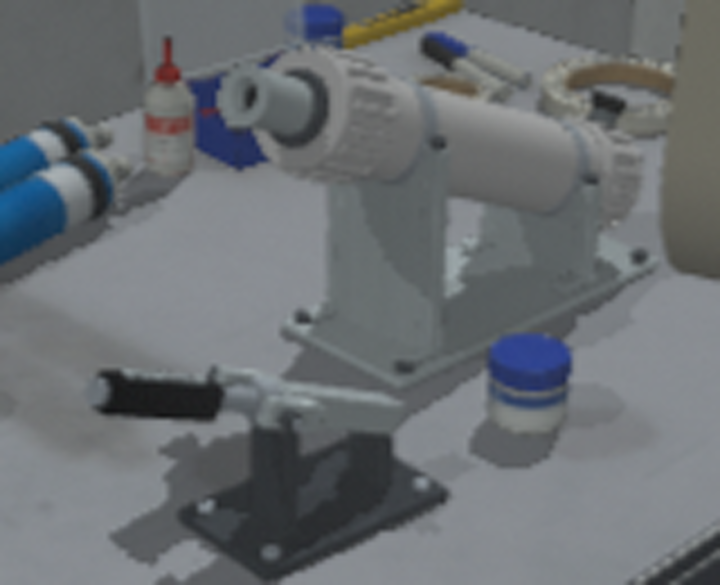

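The crops show the handle running from (62,355) to (220,378) with the collar at (290,385) (top), and the flared mouth centred at about (487,125). The gauge yaw is about -96.5° and its slope about -24°. Next I plan the approach to a viewing pose above the handle.

```bash
cat >> h.py <<'E'
def axes(yaw,el):
    y,e=np.radians([yaw,el]);gx=np.array([np.cos(y)*np.cos(e),np.sin(y)*np.cos(e),np.sin(e)])
    gy=np.cross([0,0,1],gx);gy/=np.linalg.norm(gy);gz=np.cross(gx,gy);return gx,gy,gz
def toolR(yaw,el):
    gx,gy,gz=axes(yaw,el);return np.c_[-gx,gy,-gz]
def plan(p1,R1,N,p0=None,R0=None,same=False):
    s=robot.read_state()
    p=np.array(s['tool_pos']) if p0 is None else p0; Rr=R.from_rotvec(s['orientation']) if R0 is None else R.from_matrix(R0)
    w=(Rr.inv()*R.from_matrix(R1)).as_rotvec()/N; d=(p1-p)/N;out=[]
    for k in range(N):
        pk=p+d; sh=np.round(Rr.inv().apply(p1-p)/(N-k)*1000,1); tw=np.round((Rr.inv()*R.from_matrix(R1)).as_rotvec()/(N-k),3)
        out.append([sh.tolist(),tw.tolist()]); p=p+Rr.apply(sh/1000); Rr=Rr*R.from_rotvec(tw)
    for i in range(0,N,12): print(str(out[i:i+12]).replace(' ',''))
    print('end',p,Rr.as_rotvec())
    return out
E
python3 - <<'E'
from h import *
gx,gy,gz=axes(-96.5,-24.5); c=np.array([.442,.150,.115])
plan(c+.267*gz,toolR(-96.5,-24.5),24)
E
```

```text
[[[17.3,-20.0,1.9],[0.01,0.016,-0.044]],[[18.1,-19.2,2.4],[0.01,0.016,-0.044]],[[18.9,-18.4,2.9],[0.01,0.016,-0.044]],[[19.6,-17.5,3.4],[0.01,0.016,-0.045]],[[20.3,-16.6,3.9],[0.01,0.016,-0.044]],[[21.0,-15.6,4.4],[0.01,0.016,-0.045]],[[21.6,-14.6,4.9],[0.009,0.016,-0.044]],[[22.1,-13.6,5.3],[0.01,0.016,-0.045]],[[22.6,-12.5,5.8],[0.009,0.016,-0.044]],[[23.0,-11.5,6.3],[0.01,0.016,-0.045]],[[23.4,-10.4,6.8],[0.009,0.016,-0.044]],[[23.7,-9.3,7.3],[0.01,0.016,-0.045]]]
[[[24.0,-8.1,7.7],[0.01,0.016,-0.044]],[[24.2,-7.0,8.2],[0.009,0.016,-0.045]],[[24.4,-5.8,8.6],[0.01,0.016,-0.044]],[[24.5,-4.6,9.1],[0.009,0.016,-0.045]],[[24.5,-3.4,9.5],[0.01,0.016,-0.044]],[[24.5,-2.3,9.9],[0.009,0.016,-0.045]],[[24.4,-1.1,10.3],[0.01,0.016,-0.044]],[[24.2,0.1,10.7],[0.009,0.016,-0.045]],[[24.0,1.3,11.1],[0.01,0.016,-0.044]],[[23.7,2.5,11.5],[0.009,0.015,-0.045]],[[23.4,3.6,11.8],[0.01,0.016,-0.044]],[[23.1,4.8,12.2],[0.009,0.016,-0.045]]]
end [0.42949966 0.03998398 0.3579051 ] [-2.10459348 -1.87868962 -0.45790176]
```

apply_moves([
  [[17,-20,2],[0.01,0.016,-0.044]],
  [[18,-19,2],[0.01,0.016,-0.044]],
  [[19,-18,3],[0.01,0.016,-0.044]],
  [[20,-18,3],[0.01,0.016,-0.045]],
  [[20,-17,4],[0.01,0.016,-0.044]],
  [[21,-16,4],[0.01,0.016,-0.045]],
  [[22,-15,5],[0.009,0.016,-0.044]],
  [[22,-14,5],[0.01,0.016,-0.045]],
  [[23,-12,6],[0.009,0.016,-0.044]],
  [[23,-11,6],[0.01,0.016,-0.045]],
  [[23,-10,7],[0.009,0.016,-0.044]],
  [[24,-9,7],[0.01,0.016,-0.045]],
], claw=1)

```text
t: 1.15
tool_pos: [0.3248, -0.2579, 0.3824]
orientation: [-2.678, -1.312, -0.248]
force: [0.7, -0.0, 0.2]
opening: 0.0931
gripper_force: 0.0
```

apply_moves([
  [[24,-8,8],[0.01,0.016,-0.044]],
  [[24,-7,8],[0.009,0.016,-0.045]],
  [[24,-6,9],[0.01,0.016,-0.044]],
  [[25,-5,9],[0.009,0.016,-0.045]],
  [[25,-3,10],[0.01,0.016,-0.044]],
  [[24,-2,10],[0.009,0.016,-0.045]],
  [[24,-1,10],[0.01,0.016,-0.044]],
  [[24,0,11],[0.009,0.016,-0.045]],
  [[24,1,11],[0.01,0.016,-0.044]],
  [[24,3,11],[0.009,0.015,-0.045]],
  [[23,4,12],[0.01,0.016,-0.044]],
  [[23,5,12],[0.009,0.016,-0.045]],
])

```text
t: 2.15
tool_pos: [0.4309, 0.0403, 0.3584]
orientation: [-2.103, -1.882, -0.458]
force: [1.2, -0.5, -0.2]
opening: 0.0928
gripper_force: 0.0
```

Run:
```python
from h import *
st();grab('wrist','w1.png');grab('scene')
```

```text
t 2.15 tcp [0.4309 0.0403 0.3584] rv [-2.103 -1.882 -0.458] F [ 1.2 -0.5 -0.2] open 0.0928 gf 0.0 q [-0.21 -0.33  2.03  0.43  1.49 -0.15]
```

View pics/w1.png

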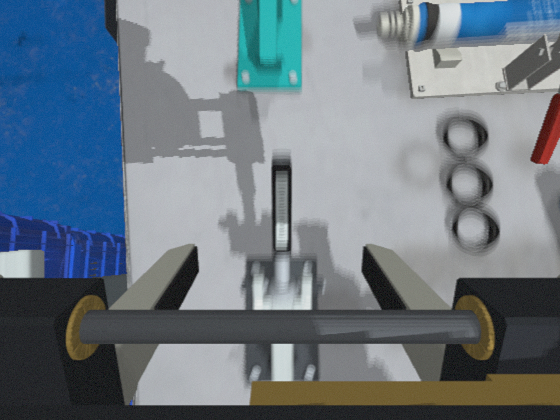

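The handle shows clearly at column 282, rows 155–252, between the fingers and aligned with the tool. The collar and ears lie at rows 255–300. I measure the handle in the tool frame.

Run:
```python
from h import *
np.set_printoptions(suppress=True,precision=4)
s=robot.read_state();p=np.array(s['tool_pos']);Rt=R.from_rotvec(s['orientation'])
z=load('wrist');P=cloud(z)
for m in ('h',):
    sub=P[150:256,270:296].reshape(-1,3);T=Rt.inv().apply(sub-p)*1000
    k=(T[:,2]>235)&(T[:,2]<285);T=T[k];sub=sub[k]
    top=T[:,2]<np.median(T[:,2])+6
    T=T[top];sub=sub[top]
    print(len(T),'x',np.percentile(T[:,0],[1,50,99]),'y',np.percentile(T[:,1],[2,50,98]),'z',np.percentile(T[:,2],[2,50,98]))
    A=np.c_[T[:,0],np.ones(len(T))];print('z vs x',np.linalg.lstsq(A,T[:,2],rcond=None)[0])
    for lo in range(-80,110,10):
        q=T[(T[:,0]>=lo)&(T[:,0]<lo+10)]
        if len(q): print(lo,len(q),'ymin/max',q[:,1].min(),q[:,1].max(),'zmed',np.median(q[:,2]))
# port from scene + top
for n in ('scene','top'):
    z=load(n);P=cloud(z);k=(np.linalg.norm(P-[.54,-.03,.2],axis=-1)<.06)&(P[...,2]>.12)
    v,u=np.where(k);Q=P[k];
    a=axes(-96.5,-25)[0];t=(Q-[.54,-.01,.205])@a;print(n,len(Q),'t hist',np.histogram(t,bins=np.arange(-.02,.07,.005)))
    c=Q[(t>0.008)&(t<.04)];cc=c.mean(0);print('pts',cc,c.min(0),c.max(0))
    r=Q[(t<0.006)&(t>-.012)];print('mouth',len(r),r.mean(0),r.min(0),r.max(0))
```

```text
1858 x [-31.9994   6.4135  42.7278] y [-5.2693  2.3079  9.8595] z [256.4756 258.8199 263.7365]
z vs x [  0.0377 258.896 ]
-40 67 ymin/max -5.574618773724561 10.088395014957955 zmed 258.32107801307455
-30 226 ymin/max -5.54150598278342 10.06743428932232 zmed 257.9669794421975
-20 236 ymin/max -5.461889354078765 9.991518816045518 zmed 258.0264329055051
-10 241 ymin/max -5.361621118459998 9.916443042750329 zmed 258.2472640209416
0 249 ymin/max -5.2632720249383835 9.859920065379205 zmed 258.2821453597898
10 253 ymin/max -5.15512914870952 9.803435099341916 zmed 258.9111421317731
20 258 ymin/max -5.0859694233084465 9.722708701329722 zmed 258.9256105784372
30 262 ymin/max -4.965913351767846 9.667470352295737 zmed 260.15197913963044
40 66 ymin/max -1.8728802550517434 6.589279851097951 zmed 263.7829681853748
scene 288 t hist (array([ 0,  0,  1, 54, 44, 26, 15, 10, 10,  7,  9,  7, 22, 55, 25,  1,  1]), array([-0.02 , -0.015, -0.01 , -0.005,  0.   ,  0.005,  0.01 ,  0.015,
        0.02 ,  0.025,  0.03 ,  0.035,  0.04 ,  0.045,  0.05 ,  0.055,
        0.06 ,  0.065]))
pts [ 0.5356 -0.0268  0.1926] [ 0.5252 -0.0415  0.1723] [ 0.5577 -0.0133  0.2118]
mouth 107 [ 0.5461 -0.0105  0.204 ] [ 0.5248 -0.0196  0.1884] [ 0.5695 -0.0018  0.2183]
top 899 t hist (array([  0,   0,   0,  82,  49,  32,  29,  29,  27,  27,  32,  26,  86,
       179, 106,  85,  64]), array([-0.02 , -0.015, -0.01 , -0.005,  0.   ,  0.005,  0.01 ,  0.015,
        0.02 ,  0.025,  0.03 ,  0.035,  0.04 ,  0.045,  0.05 ,  0.055,
        0.06 ,  0.065]))
pts [ 0.5401 -0.0372  0.2064] [ 0.5263 -0.0557  0.1909] [ 0.5595 -0.0152  0.2179]
mouth 138 [ 0.5442 -0.012   0.2076] [ 0.5258 -0.0231  0.1887] [ 0.564  -0.0026  0.2258]
```

apply_moves([
  [[0,2,15],[0,-0.02,0]],
  [[0,0,20],[0,0,0]],
  [[0,0,20],[0,0,0]],
  [[0,0,18],[0,0,0]],
  [[0,0,15],[0,0,0]],
  [[0,0,12],[0,0,0]],
  [[0,0,0],[0,0,0]],
])

```text
t: 2.83
tool_pos: [0.4361, 0.0785, 0.2643]
orientation: [-2.117, -1.888, -0.432]
force: [-0.6, -0.1, -0.1]
opening: 0.0931
gripper_force: 0.0
```

apply_moves([
  [[0,0,0],[0,0,0]],
  [[0,0,0],[0,0,0]],
  [[0,0,0],[0,0,0]],
  [[0,0,0],[0,0,0]],
  [[0,0,0],[0,0,0]],
  [[0,0,0],[0,0,0]],
  [[0,0,0],[0,0,0]],
  [[0,0,0],[0,0,0]],
  [[0,0,0],[0,0,0]],
  [[0,0,0],[0,0,0]],
], claw=0, newtons=45)

```text
t: 3.67
tool_pos: [0.4374, 0.0783, 0.2669]
orientation: [-2.118, -1.891, -0.438]
force: [0.1, -0.3, -0.4]
opening: 0.0309
gripper_force: 0.0
```

Run:
```python
from h import *
s=st();gx=-R.from_rotvec(s['orientation']).as_matrix()[:,0];print(gx,np.degrees(np.arcsin(gx[2])),np.degrees(np.arctan2(gx[1],gx[0])))
```

```text
t 3.67 tcp [0.4374 0.0783 0.2669] rv [-2.118 -1.891 -0.438] F [ 0.1 -0.3 -0.4] open 0.0309 gf 0.0 q [-0.11 -0.21  2.11  0.43  1.27 -0.13]
[-0.10353239 -0.91255055 -0.39564193] -23.30601533984079 -96.47275031968465
```

apply_moves([
  [[0,0,0],[0,0,0]],
  [[0,0,0],[0,0,0]],
  [[0,0,0],[0,0,0]],
  [[0,0,0],[0,0,0]],
  [[0,0,0],[0,0,0]],
  [[0,0,0],[0,0,0]],
])

```text
t: 4.17
tool_pos: [0.4373, 0.0784, 0.2668]
orientation: [-2.117, -1.89, -0.437]
force: [-1.5, 0.9, 1.6]
opening: 0.0156
gripper_force: 45.0
```

apply_moves([
  [[6,0,0],[0,0.004,0]],
  [[8,0,0],[0,0.004,0]],
  [[12,0,-0.3],[0,0.004,0]],
  [[14,0,-0.4],[0,0.004,0]],
  [[14,0,-0.3],[0,0.004,0]],
  [[14,0,-0.2],[0,0.004,0]],
  [[14,0,-0.2],[0,0.004,0]],
  [[14,0,0],[0,0,0]],
  [[14,0,0],[0,0,0]],
  [[14,0,0],[0,0,0]],
  [[12,0,0],[0,0,0]],
  [[0,0,0],[0,0,0]],
])

```text
t: 5.17
tool_pos: [0.4515, 0.2027, 0.3257]
orientation: [-2.098, -1.877, -0.468]
force: [0.7, 0.2, -2.1]
opening: 0.0154
gripper_force: 45.0
```

Run:
```python
from h import *
s=st();Rt=R.from_rotvec(s['orientation']).as_matrix();gx=-Rt[:,0];print(gx,np.degrees(np.arcsin(gx[2])),np.degrees(np.arctan2(gx[1],gx[0])))
print('grasp',np.array(s['tool_pos'])+.167*Rt[:,2])
grab('scene','s2.png');grab('top');grab('wrist')
q=cv2.imread('pics/s2.png')
cv2.imwrite('pics/s2c.png',cv2.resize(q[120:290,150:400],None,fx=3,fy=3,interpolation=cv2.INTER_CUBIC))
```

```text
t 5.17 tcp [0.4515 0.2027 0.3257] rv [-2.098 -1.877 -0.468] F [ 0.7  0.2 -2.1] open 0.0154 gf 45.0 q [ 0.16 -0.19  1.98  0.44  1.25  0.15]
[-0.10006931 -0.90076072 -0.42263016] -25.00075220026713 -96.33923584425311
grasp [0.45978115 0.27279981 0.17436848]
```

View pics/s2c.png

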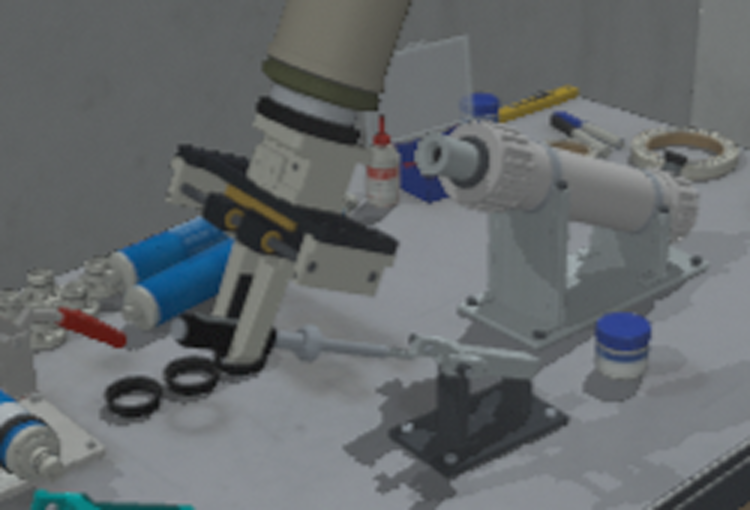

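The gauge is out and gripped by the handle, with its collar at (310,345) and tip near (410,348) in the crop, short of the holster ears. The tube mouth is at (432,155). I fit the port axis and mouth from the two depth views.

```bash
cat >> h.py <<'E'
from scipy.optimize import least_squares
def cylfit(Q,c0,yaw,el,r0,fixr=False,fixel=False):
    def f(x):
        a,b,cc=axes(x[2],el if fixel else x[3]); b0,_,_=axes(yaw,el)
        gx,gy,gz=axes(yaw,el); p=c0+x[0]*gy/1000+x[1]*gz/1000
        d=Q-p; r=np.linalg.norm(d-np.outer(d@a,a),axis=1)
        return (r*1000-(r0*1000 if fixr else x[4]))
    x=least_squares(f,[0,0,yaw,el,r0*1000],loss='soft_l1',x_scale=[1,1,1,1,1]).x
    gx,gy,gz=axes(yaw,el)
    return c0+x[0]*gy/1000+x[1]*gz/1000,x[2:],np.median(abs(f(x)))
E
python3 - <<'E'
from h import *
np.set_printoptions(suppress=True,precision=4)
o=np.array([.545,-.011,.205]);a,b,c=axes(-96.4,-25)
S={}
for n in ('scene','top'):
    P=cloud(load(n)).reshape(-1,3);P=P[np.linalg.norm(P-o,axis=1)<.3];S[n]=P
for nm in (['top'],['scene'],['scene','top']):
    P=np.vstack([S[k] for k in nm]);t=(P-o)@a;rr=np.linalg.norm((P-o)-np.outer(t,a),axis=1)
    B=P[(t>.09)&(t<.2)&(rr<.048)&((P-o)@c>-.01)]
    print(nm,'body',len(B),*cylfit(B,o,-96.4,-25,.037))
    T=P[(t>.006)&(t<.042)&(rr<.027)]
    print('tube',len(T),*cylfit(T,o,-96.4,-25,.018,fixel=True))
    F=P[(t>-.012)&(t<.006)&(rr<.019)&(rr>.01)]; tf=(F-o)@a
    print('face t',len(F),np.percentile(tf,[10,25,50,75,90]),'face centroid',F.mean(0))
E
```

```text
['top'] body 995 [ 0.5433 -0.0114  0.2063] [-92.1884 -25.967   33.1239] 0.9626781594344251
tube 234 [ 0.5441 -0.0108  0.2048] [-90.3022 -23.4267  17.0163] 0.8560738771318199
face t 102 [-0.0025 -0.0019 -0.0012  0.      0.0037] face centroid [ 0.5445 -0.0119  0.2082]
['scene'] body 395 [ 0.5412 -0.0107  0.2052] [-90.8745 -25.0348  32.3013] 1.4840823577425013
tube 163 [ 0.5436 -0.0114  0.2063] [-92.5607 -25.0061  14.7127] 1.696269756320408
face t 95 [-0.0031 -0.0021 -0.0005  0.0009  0.0027] face centroid [ 0.545  -0.0108  0.2055]
['scene', 'top'] body 1390 [ 0.5426 -0.0116  0.207 ] [-91.8605 -25.8893  32.2964] 1.0641557009504865
tube 397 [ 0.544  -0.0113  0.206 ] [-90.6305 -24.8101  15.8975] 1.120290202942675
face t 197 [-0.0028 -0.0019 -0.0008  0.0007  0.0032] face centroid [ 0.5448 -0.0114  0.2069]
```

Run:
```python
from h import *
np.set_printoptions(suppress=True,precision=4)
o=np.array([.5445,-.0112,.206]);a,b,c=axes(-93,-25)
for n in ('top','scene'):
    P=cloud(load(n));Q=P.reshape(-1,3);Q=Q[np.linalg.norm(Q-o,axis=1)<.3];t=(Q-o)@a;rr=np.linalg.norm((Q-o)-np.outer(t,a),axis=1)
    for lo,hi in ((.11,.16),(.1,.19),(.12,.2)):
        B=Q[(t>lo)&(t<hi)&(rr<.045)&((Q-o)@c>0.005)]
        print(n,lo,hi,len(B),*cylfit(B,o,-93,-25,.032,fixel=True))
        c2=cylfit(B-a*((lo+hi)/2),o,-93,-25,.032,fixel=True) # centre at mid
        m=c2[0]+a*((lo+hi)/2)-o;print('   yaw via mouth',np.degrees(np.arctan2(m[1],m[0])),'el',np.degrees(np.arcsin(m[2]/np.linalg.norm(m))))
z=load('top');P=cloud(z)
k=((P[...,2]>.004)&(P[...,2]<.03)&(abs(P[...,0]-.5)<.08)&(P[...,1]<-.03)&(P[...,1]>-.3)).astype(np.uint8)
n,l,s,_=cv2.connectedComponentsWithStats(k);i=1+s[1:,4].argmax();print('plate',s[i])
Q=P[l==i];e=[]
for lo in np.arange(Q[:,1].min()+.01,Q[:,1].max()-.01,.008):
    q=Q[(Q[:,1]>=lo)&(Q[:,1]<lo+.008)];
    if len(q): e.append([lo+.004,q[:,0].min()])
e=np.array(e);print(e.T);f=np.polyfit(e[:,0],e[:,1],1);print('plate edge yaw',-90-np.degrees(np.arctan(f[0])))
```

```text
top 0.11 0.16 456 [ 0.545  -0.0106  0.2046] [-92.9935 -25.      32.6486] 0.8418465069539227
   yaw via mouth -92.77133830651476 el -25.64109316311767
top 0.1 0.19 769 [ 0.5443 -0.0106  0.2047] [ -92.6654 -126.5613   32.3796] 0.7835319663908216
   yaw via mouth -92.74763968677802 el -25.583379502294598
top 0.12 0.2 689 [ 0.5435 -0.0105  0.2047] [-92.3346 -25.      32.423 ] 0.8072661019118463
   yaw via mouth -92.75753527258286 el -25.531779804496487
scene 0.11 0.16 129 [ 0.5552 -0.0103  0.2028] [-95.8116 -25.2968  35.8613] 1.0574179432753041
   yaw via mouth -90.81159143512546 el -26.51716016495584
scene 0.1 0.19 215 [ 0.5443 -0.0111  0.2057] [-92.0973 -25.      31.6562] 1.140248870760459
   yaw via mouth -92.19455382184141 el -25.11049244819205
scene 0.12 0.2 199 [ 0.5454 -0.0105  0.2043] [-92.1483 -25.5946  33.4716] 1.1330216181322612
   yaw via mouth -91.79844020110215 el -25.660644466295796
plate [ 337  205   80   21 1007]
[[-0.2859 -0.2779 -0.2699 -0.2619 -0.2539 -0.2459 -0.2379 -0.2299 -0.2219
  -0.2139 -0.2059 -0.1979 -0.1899 -0.1819 -0.1739 -0.1659 -0.1579 -0.1499
  -0.1419 -0.1339 -0.1259 -0.1179 -0.1099 -0.1019 -0.0939]
 [ 0.4769  0.4774  0.4774  0.4774  0.4775  0.4753  0.4782  0.4805  0.4801
   0.481   0.4804  0.4786  0.4811  0.481   0.4837  0.484   0.4839  0.4841
   0.484   0.4845  0.4845  0.4841  0.4823  0.4849  0.4824]]
plate edge yaw -92.54618699335369
```

Run:
```python
from h import *
o=np.array([.5445,-.0105,.2055]);gx,gy,gz=axes(-92.5,-25)
plan(o-.212*gx+.167*gz,toolR(-92.5,-25),11)
```

```text
[[[-1.8,9.8,-13.1],[0.003,0.0,-0.006]],[[-1.8,9.8,-13.1],[0.003,0.0,-0.006]],[[-1.9,9.7,-13.2],[0.003,0.0,-0.006]],[[-1.9,9.7,-13.2],[0.003,0.0,-0.006]],[[-2.0,9.7,-13.2],[0.002,0.0,-0.005]],[[-2.0,9.6,-13.2],[0.003,0.0,-0.006]],[[-2.1,9.6,-13.3],[0.002,0.0,-0.005]],[[-2.2,9.5,-13.3],[0.003,0.0,-0.006]],[[-2.2,9.5,-13.3],[0.002,0.001,-0.005]],[[-2.2,9.4,-13.3],[0.003,0.0,-0.006]],[[-2.3,9.4,-13.3],[0.002,0.001,-0.005]]]
end [0.54983871 0.11094071 0.44646425] [-2.0271626  -1.93953837 -0.44963149]
```

apply_moves([
  [[-1.8,9.8,-13],[0.003,0,-0.006]],
  [[-1.8,9.8,-13],[0.003,0,-0.006]],
  [[-1.9,9.7,-13],[0.003,0,-0.006]],
  [[-1.9,9.7,-13],[0.003,0,-0.006]],
  [[-2,9.7,-13],[0.002,0,-0.005]],
  [[-2,9.6,-13.5],[0.003,0,-0.006]],
  [[-2.1,9.6,-13.5],[0.002,0,-0.005]],
  [[-2.2,9.5,-13.5],[0.003,0,-0.006]],
  [[-2.2,9.5,-13.5],[0.002,0.001,-0.005]],
  [[-2.2,9.4,-13.5],[0.003,0,-0.006]],
  [[-2.3,9.4,-13.5],[0.002,0.001,-0.005]],
  [[0,0,0],[0,0,0]],
])

```text
t: 6.32
tool_pos: [0.5513, 0.1086, 0.4492]
orientation: [-2.031, -1.939, -0.454]
force: [0.2, -0.3, -1.2]
opening: 0.0157
gripper_force: 45.0
```

Run:
```python
from h import *
np.set_printoptions(suppress=True,precision=4)
s=st();Rt=R.from_rotvec(s['orientation']).as_matrix();gx=-Rt[:,0];p=np.array(s['tool_pos']);g=p+.167*Rt[:,2]
print(np.degrees(np.arcsin(gx[2])),np.degrees(np.arctan2(gx[1],gx[0])),'grasp',g)
grab('scene','s3.png');grab('top','t3.png')
A=cv2.resize(cv2.imread('pics/s3.png')[110:230,210:370],None,fx=5,fy=5,interpolation=cv2.INTER_CUBIC)
B=cv2.resize(cv2.imread('pics/t3.png')[150:230,220:380],None,fx=5,fy=5,interpolation=cv2.INTER_CUBIC)
cv2.imwrite('pics/ab3.png',cv2.resize(np.vstack([A,B]),None,fx=.6,fy=.6))
for n in ('scene','top'):
    P=cloud(load(n)).reshape(-1,3);d=P-g;t=d@gx;y=d@Rt[:,1];z=-d@Rt[:,2]
    for nm,lo,hi,r in (('neck',.042,.062,.012),('collar',.066,.08,.02),('rod',.085,.15,.012),('plunger',.156,.19,.012)):
        k=(t>lo)&(t<hi)&(np.hypot(y,z)<r+.008)
        if k.sum()>3: print(n,nm,k.sum(),'t',t[k].min(),t[k].max(),'y',np.median(y[k]),'z',np.median(z[k]),np.percentile(z[k],[10,90]))
    k=(t>.085)&(t<.185)&(np.hypot(y,z)<.02)
    if k.sum()>6: print('slopes y,z',np.polyfit(t[k],y[k],1),np.polyfit(t[k],z[k],1), 'tmax',t[k].max())
```

```text
t 6.32 tcp [0.5513 0.1086 0.4492] rv [-2.031 -1.939 -0.454] F [ 0.2 -0.3 -1.2] open 0.0157 gf 45.0 q [-0.04 -0.02  1.6   0.44  1.56  0.  ]
-25.011330822725483 -92.60155682863027 grasp [0.5553 0.1791 0.2979]
scene neck 57 t 0.042580576818580844 0.061989131911542095 y -0.004405822594484889 z -0.0005011617102960638 [-0.0079  0.0056]
scene collar 16 t 0.06623171993949453 0.07982399799866438 y -0.009778612551653973 z 0.0013015098076398699 [-0.0059  0.0101]
scene rod 71 t 0.08679458561415418 0.14889989866465722 y -0.002863136334549834 z -0.0002452359515563771 [-0.0045  0.0033]
scene plunger 17 t 0.1568690539778577 0.17545343615304085 y -0.001462717175371191 z 0.000591784685700591 [-0.0028  0.0023]
slopes y,z [ 0.0258 -0.0056] [ 0.0016 -0.0006] tmax 0.17545343615304085
top plunger 11 t 0.1672598944550742 0.17608790943348865 y -0.002608241964239385 z -0.0004564230823901827 [-0.0022  0.0014]
slopes y,z [ 0.2059 -0.0384] [-0.2163  0.0368] tmax 0.17608790943348865
```

View pics/ab3.png

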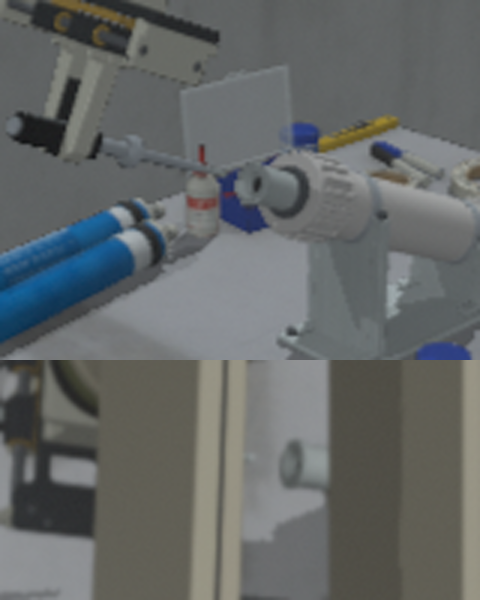

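The scene half shows the gauge aligned with the tube, its tip at about (215,170) and the mouth at (250,188). The top half is mostly hidden by the arm. I fit the rod axis and compare it with the port line.

Run:
```python
from h import *
np.set_printoptions(suppress=True,precision=4)
s=st();Rt=R.from_rotvec(s['orientation']).as_matrix();gx=-Rt[:,0];p=np.array(s['tool_pos']);g=p+.167*Rt[:,2]
P=cloud(load('scene')).reshape(-1,3);d=P-g;t=d@gx;y=d@Rt[:,1];z=-d@Rt[:,2]
k=(t>.088)&(t<.148)&(np.hypot(y,z)<.014)
c,x,e=cylfit(P[k],g+gx*.12,-92.6,-25,.005,fixr=True)
dd=c-g;print('rod@.12: y,z mm',dd@Rt[:,1]*1000,-dd@Rt[:,2]*1000,'yaw,el',x[:2],e)
k=(t>.155)&(t<.18)&(np.hypot(y,z)<.01)
print('plunger pts y,z',y[k].mean(),z[k].mean())
C=np.linalg.inv(load('scene')['E'])[:3,3];v=C-g;print('cam dir (t,y,z)',np.array([v@gx,v@Rt[:,1],-v@Rt[:,2]])/np.linalg.norm(v))
o=np.array([.5445,-.0105,.2055]);ax,ay,az=axes(-92.5,-25)
print('grasp in port frame x,y,z',(g-o)@ax,(g-o)@ay,(g-o)@az)
# port from same scene picture
Q=P;tt=(Q-o)@ax;rr=np.linalg.norm((Q-o)-np.outer(tt,ax),axis=1)
F=Q[(tt>-.012)&(tt<.005)&(rr<.021)];print('mouth pts y,z range',[np.percentile((F-o)@q,[2,98]) for q in (ay,az)],'t',np.median((F-o)@ax),len(F))
```

```text
t 6.42 tcp [0.55   0.1099 0.4468] rv [-2.029 -1.937 -0.451] F [ 0.3 -0.1 -3.4] open 0.0156 gf 45.0 q [-0.04 -0.02  1.6   0.44  1.56  0.  ]
rod@.12: y,z mm 2.8742813263566847 2.1024917155754093 yaw,el [-91.1565 -25.723 ] 0.7890261661508813
plunger pts y,z 0.0009693016236217935 0.0026968918025088565
cam dir (t,y,z) [-0.6342 -0.768   0.0892]
grasp in port frame x,y,z -0.2112738517515683 0.0005144661205945828 0.0007817474869842023
mouth pts y,z range [array([-0.017 ,  0.0179]), array([-0.0161,  0.0175])] t -0.00031071333535036136 109
```

Run:
```python
from h import *
np.set_printoptions(suppress=True,precision=4)
s=st();Rt=R.from_rotvec(s['orientation']).as_matrix();gx=-Rt[:,0];p=np.array(s['tool_pos']);g=p+.167*Rt[:,2]
grab('scene');P=cloud(load('scene')).reshape(-1,3);st()
d=P-g;t=d@gx;y=d@Rt[:,1];z=-d@Rt[:,2]
k=(t>.088)&(t<.148)&(np.hypot(y,z)<.014)
c,x,e=cylfit(P[k],g+gx*.12,-92.6,-25,.005,fixr=True)
dd=c-g;print(k.sum(),'rod@.12: y,z mm',dd@Rt[:,1]*1000,-dd@Rt[:,2]*1000,'yaw,el',x[:2],e,'med',np.median(y[k]),np.median(z[k]))
k=(t>.155)&(t<.19)&(np.hypot(y,z)<.01);print('plunger',y[k].mean(),z[k].mean(),t[k].max())
k=(t>.06)&(t<.085)&(np.hypot(y,z)<.018)&(np.hypot(y,z)>.009);print('collar',k.sum(),np.sort(t[k])[[0,-1]],z[k].min(),z[k].max())
```

```text
t 6.42 tcp [0.55   0.1099 0.4468] rv [-2.029 -1.937 -0.451] F [ 0.3 -0.1 -3.4] open 0.0156 gf 45.0 q [-0.04 -0.02  1.6   0.44  1.56  0.  ]
t 6.47 tcp [0.5496 0.1103 0.4463] rv [-2.028 -1.937 -0.449] F [-0.5  0.3 -1.7] open 0.0157 gf 45.0 q [-0.04 -0.02  1.6   0.44  1.56  0.  ]
71 rod@.12: y,z mm 0.7456237588595066 -1.2287119013194432 yaw,el [-92.6478 -24.9968] 0.8198584777305653 med -0.0030714516568713115 -0.00045229280138745
plunger -0.001394187806820585 -0.00022860578865239745 0.17868065779688777
collar 46 [0.0605 0.0727] -0.014430732424782534 0.012852845245761349
```

apply_moves([
  [[-4,-0.7,-1],[0,0,0]],
  [[-6,0,0],[0,0,0]],
  [[-6,0,0],[0,0,0]],
  [[-6,0,0],[0,0,0]],
  [[-6,0,0],[0,0,0]],
  [[-6,0,0],[0,0,0]],
  [[-6,0,0],[0,0,0]],
  [[-6,0,0],[0,0,0]],
  [[-6,0,0],[0,0,0]],
  [[-6,0,0],[0,0,0]],
  [[-4,0,0],[0,0,0]],
  [[0,0,0],[0,0,0]],
])

```text
t: 7.47
tool_pos: [0.5467, 0.0533, 0.4215]
orientation: [-2.029, -1.938, -0.45]
force: [0.2, -0.5, -2.3]
opening: 0.0157
gripper_force: 45.0
```

```bash
cat >> h.py <<'E'
def rel():
    s=st();Rt=R.from_rotvec(s['orientation']).as_matrix();g=np.array(s['tool_pos'])+.167*Rt[:,2]
    o=np.array([.5445,-.0105,.2055]);A=np.array(axes(-92.5,-25))
    print('grasp in port mm',np.round(A@(g-o)*1000,1),'F tool xyz',np.round(Rt.T@s['force'],1),'tq',np.round(Rt.T@s['wrist_torque'],2),'gx yaw/el',np.round(np.degrees([np.arctan2(-Rt[1,0],-Rt[0,0]),np.arcsin(-Rt[2,0])]),2))
E
python3 -c "
from h import *
rel();grab('scene','s4.png');cv2.imwrite('pics/s4c.png',cv2.resize(cv2.imread('pics/s4.png')[110:230,210:370],None,fx=4,fy=4,interpolation=cv2.INTER_CUBIC))"
```

```text
t 7.47 tcp [0.5467 0.0533 0.4215] rv [-2.029 -1.938 -0.45 ] F [ 0.2 -0.5 -2.3] open 0.0157 gf 45.0 q [-0.14 -0.02  1.65  0.43  1.56 -0.11]
grasp in port mm [-149.2   -0.4    1.8] F tool xyz [-1.4  0.2  1.9] tq [-0.12 -0.38 -0.06] gx yaw/el [-92.62 -25.01]
```

View pics/s4c.png

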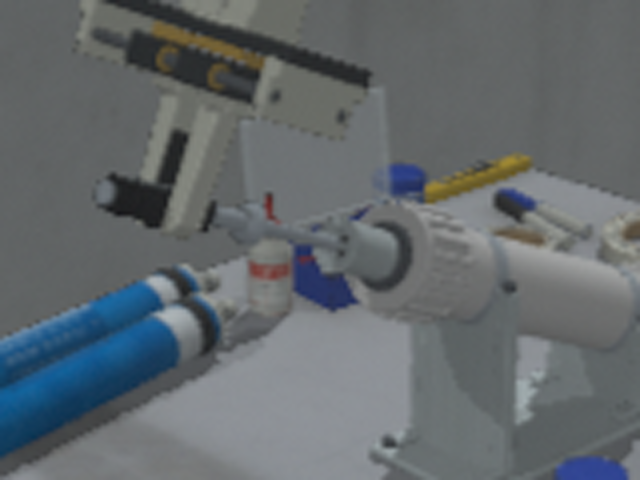

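The rod has entered the tube mouth at about (335,240) in the crop, and the force readings show no contact load. I continue.

apply_moves([
  [[-4,0,0],[0,0,0]],
  [[-5,0,0],[0,0,0]],
  [[-5,0,0],[0,0,0]],
  [[-5,0,0],[0,0,0]],
  [[-5,0,0],[0,0,0]],
  [[-5,0,0],[0,0,0]],
  [[-5,0,0],[0,0,0]],
  [[-5,0,0],[0,0,0]],
  [[-5,0,0],[0,0,0]],
  [[-4,0,0],[0,0,0]],
  [[-2,0,0],[0,0,0]],
  [[0,0,0],[0,0,0]],
])

```text
t: 8.52
tool_pos: [0.5447, 0.0084, 0.4006]
orientation: [-2.028, -1.938, -0.45]
force: [0.3, -0.4, -2.2]
opening: 0.0157
gripper_force: 45.0
```

```bash
python3 -c "
from h import *
rel()"
```

```text
t 8.52 tcp [0.5447 0.0084 0.4006] rv [-2.028 -1.938 -0.45 ] F [ 0.3 -0.4 -2.2] open 0.0157 gf 45.0 q [-0.23 -0.    1.67  0.43  1.56 -0.2 ]
grasp in port mm [-99.7  -0.5   1.8] F tool xyz [-1.3  0.3  1.8] tq [-0.1  -0.29 -0.03] gx yaw/el [-92.6  -25.02]
```

apply_moves([
  [[-2,0,0],[0,0,0]],
  [[-2,0,0],[0,0,0]],
  [[-2,0,0],[0,0,0]],
  [[-2,0,0],[0,0,0]],
  [[-2,0,0],[0,0,0]],
  [[-2,0,0],[0,0,0]],
  [[-2,0,0],[0,0,0]],
  [[-1,0,0],[0,0,0]],
  [[-1,0,0],[0,0,0]],
  [[-1,0,0],[0,0,0]],
  [[0,0,0],[0,0,0]],
])

```text
t: 9.43
tool_pos: [0.544, -0.0066, 0.3937]
orientation: [-2.028, -1.939, -0.451]
force: [-0.5, 0.6, -2.5]
opening: 0.0156
gripper_force: 45.0
```

```bash
python3 -c "
from h import *
rel()"
```

```text
t 9.43 tcp [ 0.544  -0.0066  0.3937] rv [-2.028 -1.939 -0.451] F [-0.5  0.6 -2.5] open 0.0156 gf 45.0 q [-0.25  0.    1.67  0.43  1.56 -0.23]
grasp in port mm [-83.1  -0.4   1.9] F tool xyz [-0.5 -0.5  2.5] tq [-0.11 -0.2  -0.01] gx yaw/el [-92.56 -25.02]
```

apply_moves([
  [[-1,0,0],[0,0,0]],
  [[-1,0,0],[0,0,0]],
  [[-1,0,0],[0,0,0]],
  [[-1,0,0],[0,0,0]],
  [[0,0,0],[0,0,0]],
  [[0,0,0],[0,0,0]],
])

```text
t: 9.93
tool_pos: [0.5439, -0.0103, 0.392]
orientation: [-2.028, -1.939, -0.451]
force: [-0.6, -0.0, -2.3]
opening: 0.0158
gripper_force: 45.0
```

```bash
python3 -c "
from h import *
rel()"
```

```text
t 9.93 tcp [ 0.5439 -0.0103  0.392 ] rv [-2.028 -1.939 -0.451] F [-0.6 -0.  -2.3] open 0.0158 gf 45.0 q [-0.26  0.01  1.68  0.43  1.56 -0.24]
grasp in port mm [-79.   -0.4   1.9] F tool xyz [-1.  -0.6  2.1] tq [-0.15 -0.22 -0.06] gx yaw/el [-92.57 -25.01]
```

apply_moves([
  [[-1,0,0],[0,0,0]],
  [[-1,0,0],[0,0,0]],
  [[-1,0,0],[0,0,0]],
  [[0,0,0],[0,0,0]],
  [[0,0,0],[0,0,0]],
])

```text
t: 10.35
tool_pos: [0.5437, -0.013, 0.3907]
orientation: [-2.028, -1.939, -0.451]
force: [-0.1, 0.5, -1.5]
opening: 0.0158
gripper_force: 45.0
```

```bash
python3 -c "
from h import *
rel()"
```

```text
t 10.35 tcp [ 0.5437 -0.013   0.3907] rv [-2.028 -1.939 -0.451] F [-0.1  0.5 -1.5] open 0.0158 gf 45.0 q [-0.27  0.01  1.68  0.43  1.56 -0.25]
grasp in port mm [-76.   -0.4   1.9] F tool xyz [-0.2 -0.1  1.6] tq [-0.05 -0.29 -0.  ] gx yaw/el [-92.57 -25.01]
```

apply_moves([
  [[-1,0,0],[0,0,0]],
  [[-1,0,0],[0,0,0]],
  [[0,0,0],[0,0,0]],
  [[0,0,0],[0,0,0]],
])

```text
t: 10.68
tool_pos: [0.5437, -0.0148, 0.3899]
orientation: [-2.028, -1.939, -0.451]
force: [0.2, 0.8, -2.0]
opening: 0.0158
gripper_force: 45.0
```

```bash
python3 -c "
from h import *
rel();grab('scene','s5.png');cv2.imwrite('pics/s5c.png',cv2.resize(cv2.imread('pics/s5.png')[130:210,250:350],None,fx=7,fy=7,interpolation=cv2.INTER_CUBIC))"
```

```text
t 10.68 tcp [ 0.5437 -0.0148  0.3899] rv [-2.028 -1.939 -0.451] F [ 0.2  0.8 -2. ] open 0.0158 gf 45.0 q [-0.27  0.01  1.68  0.43  1.56 -0.25]
grasp in port mm [-74.   -0.4   1.9] F tool xyz [-0.1  0.1  2.1] tq [-0.06 -0.21  0.  ] gx yaw/el [-92.56 -25.01]
```

View pics/s5c.png

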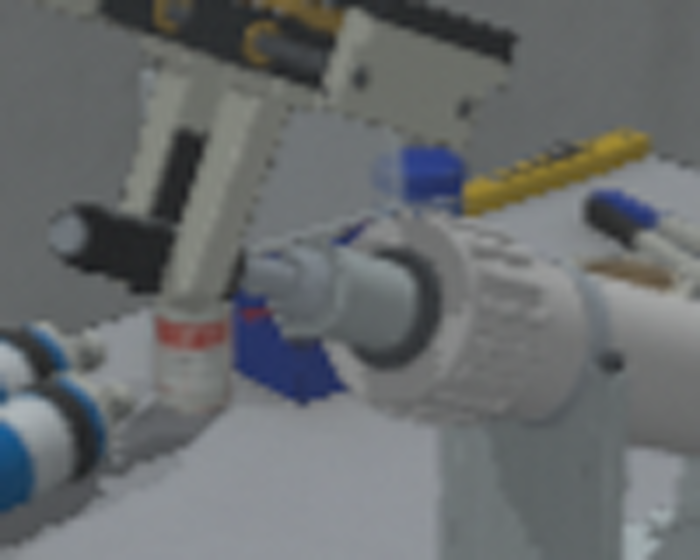

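The collar, at about (305,280) in the crop, is right at the tube's mouth (330,300) with almost no gap left. I creep on until contact.

apply_moves([
  [[-1,0,0],[0,0,0]],
  [[-0.5,0,0],[0,0,0]],
  [[0,0,0],[0,0,0]],
  [[0,0,0],[0,0,0]],
])

```text
t: 11.07
tool_pos: [0.5436, -0.0161, 0.3893]
orientation: [-2.028, -1.939, -0.451]
force: [1.0, 1.1, -1.6]
opening: 0.0161
gripper_force: 45.0
```

```bash
python3 -c "
from h import *
rel()"
```

```text
t 11.07 tcp [ 0.5436 -0.0161  0.3893] rv [-2.028 -1.939 -0.451] F [ 1.   1.1 -1.6] open 0.0161 gf 45.0 q [-0.27  0.01  1.68  0.43  1.56 -0.25]
grasp in port mm [-72.6  -0.4   1.9] F tool xyz [0.4 0.9 1.9] tq [ 0.02 -0.13 -0.03] gx yaw/el [-92.56 -25.02]
```

apply_moves([
  [[-1,0,0],[0,0,0]],
  [[-0.5,0,0],[0,0,0]],
  [[0,0,0],[0,0,0]],
  [[0,0,0],[0,0,0]],
])

```text
t: 11.4
tool_pos: [0.5436, -0.0175, 0.3886]
orientation: [-2.028, -1.939, -0.451]
force: [0.0, 0.8, -1.8]
opening: 0.0157
gripper_force: 45.0
```

```bash
python3 -c "
from h import *
rel()"
```

```text
t 11.4 tcp [ 0.5436 -0.0175  0.3886] rv [-2.028 -1.939 -0.451] F [ 0.   0.8 -1.8] open 0.0157 gf 45.0 q [-0.27  0.01  1.68  0.42  1.56 -0.26]
grasp in port mm [-71.1  -0.4   1.9] F tool xyz [-0. -0.  2.] tq [-0.07 -0.22 -0.01] gx yaw/el [-92.56 -25.02]
```

apply_moves([
  [[-1,0,0],[0,0,0]],
  [[-0.5,0,0],[0,0,0]],
  [[0,0,0],[0,0,0]],
  [[0,0,0],[0,0,0]],
])

```text
t: 11.73
tool_pos: [0.5435, -0.0183, 0.3883]
orientation: [-2.027, -1.939, -0.452]
force: [0.1, 5.2, 1.4]
opening: 0.0159
gripper_force: 45.0
```

apply_moves([
  [[-0.5,0,0],[0,0,0]],
  [[0,0,0],[0,0,0]],
  [[0,0,0],[0,0,0]],
])

```text
t: 11.98
tool_pos: [0.5435, -0.0185, 0.3883]
orientation: [-2.026, -1.939, -0.453]
force: [-0.1, 7.2, 1.5]
opening: 0.0156
gripper_force: 45.0
```

```bash
python3 -c "
from h import *
rel();np.set_printoptions(suppress=True,precision=4)
s=robot.read_state();Rt=R.from_rotvec(s['orientation']).as_matrix();g=np.array(s['tool_pos'])+.167*Rt[:,2]
grab('scene');P=cloud(load('scene')).reshape(-1,3);d=P-g;t=-d@Rt[:,0];y=d@Rt[:,1];z=-d@Rt[:,2];r=np.hypot(y,z)
for lo in np.arange(.03,.13,.004):
    k=(t>=lo)&(t<lo+.004)&(r<.026)
    if k.any(): print(round(lo,3),k.sum(),np.round([z[k].min(),z[k].max(),y[k].min(),y[k].max()],4))
"
```

```text
t 11.98 tcp [ 0.5435 -0.0185  0.3883] rv [-2.026 -1.939 -0.453] F [-0.1  7.2  1.5] open 0.0156 gf 45.0 q [-0.28  0.01  1.68  0.43  1.56 -0.26]
grasp in port mm [-70.3  -0.4   2. ] F tool xyz [ 7.1 -0.4  1.7] tq [0.02 0.93 0.04] gx yaw/el [-92.5  -25.12]
0.03 6 [-0.0073  0.0039 -0.007  -0.004 ]
0.034 1 [-0.0036 -0.0036 -0.0044 -0.0044]
0.038 8 [-0.0072  0.004  -0.0062  0.0002]
0.042 5 [-0.0057  0.0047 -0.0075 -0.0018]
0.046 5 [-0.0045  0.005  -0.0041  0.0008]
0.05 4 [-0.0053  0.002  -0.0075 -0.0027]
0.054 12 [-0.0082  0.008  -0.0111  0.0018]
0.058 30 [-0.0123  0.01   -0.0128  0.0067]
0.062 13 [-0.0134  0.0116 -0.0123 -0.0024]
0.066 38 [-0.0199  0.0162 -0.0187  0.0182]
0.07 29 [-0.0169  0.0168 -0.0185  0.0196]
0.074 10 [-0.0105  0.0104 -0.0173 -0.008 ]
0.078 12 [-0.0134  0.0156 -0.0165  0.0005]
0.082 10 [-0.0146  0.0148 -0.016  -0.004 ]
0.086 13 [-0.0179  0.0151 -0.0151 -0.0001]
0.09 14 [-0.0162  0.0136 -0.0175 -0.0043]
0.094 17 [-0.0153  0.0142 -0.016  -0.0038]
0.098 10 [-0.0138  0.0153 -0.0144  0.0039]
0.102 13 [-0.0177  0.0099 -0.0146 -0.0033]
0.106 21 [-0.0172  0.0167 -0.0253  0.0008]
0.11 46 [-0.0238  0.0215 -0.0213  0.0128]
0.114 51 [-0.0247  0.0253 -0.025   0.0132]
0.118 28 [-0.0245  0.0246 -0.0251  0.013 ]
0.122 7 [-0.0202  0.0225 -0.021   0.003 ]
```

apply_moves([
  [[-0.7,0,0],[0,0,0]],
  [[0,0,0],[0,0,0]],
  [[0,0,0],[0,0,0]],
  [[0,0,0],[0,0,0]],
  [[0,0,0],[0,0,0]],
])

```text
t: 12.45
tool_pos: [0.5435, -0.0187, 0.3882]
orientation: [-2.025, -1.939, -0.454]
force: [-0.7, 9.9, 2.9]
opening: 0.0159
gripper_force: 45.0
```

```bash
python3 -c "
from h import *
rel();grab('scene','s6.png');cv2.imwrite('pics/s6c.png',cv2.resize(cv2.imread('pics/s6.png')[130:210,250:350],None,fx=7,fy=7,interpolation=cv2.INTER_CUBIC))"
```

```text
t 12.45 tcp [ 0.5435 -0.0187  0.3882] rv [-2.025 -1.939 -0.454] F [-0.7  9.9  2.9] open 0.0159 gf 45.0 q [-0.28  0.01  1.68  0.43  1.56 -0.26]
grasp in port mm [-70.3  -0.4   2.1] F tool xyz [10.1 -1.1  1.6] tq [0.06 1.44 0.01] gx yaw/el [-92.46 -25.17]
```

View pics/s6c.png

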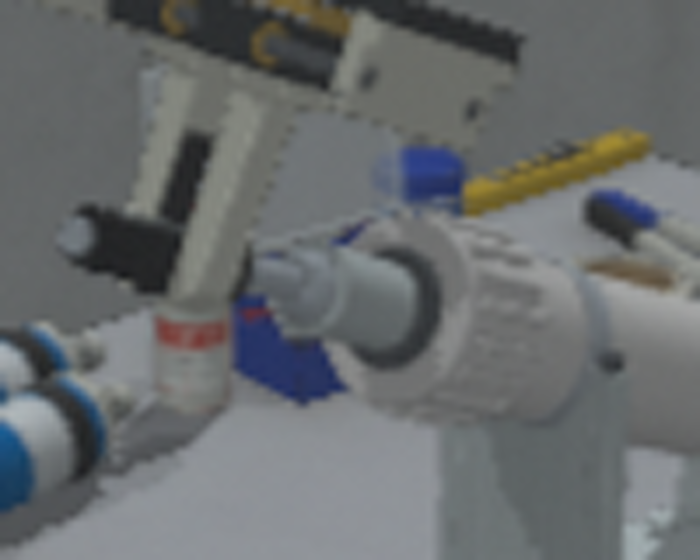

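The collar sits flush against the mouth at (310,290), and the force rose to 10 N with no further travel, so it is seated. I withdraw now.

apply_moves([
  [[3,0,0],[0,0,0]],
  [[6,0,0],[0,0,0]],
  [[9,0,0],[0,0,0]],
  [[11,0,0],[0,0,0]],
  [[12,0,0],[0,0,0]],
  [[12,0,0],[0,0,0]],
  [[12,0,0],[0,0,0]],
  [[12,0,0],[0,0,0]],
  [[12,0,0],[0,0,0]],
  [[12,0,0],[0,0,0]],
  [[12,0,0],[0,0,0]],
  [[12,0,0],[0,0,0]],
])

```text
t: 13.5
tool_pos: [0.5485, 0.0945, 0.4409]
orientation: [-2.028, -1.939, -0.451]
force: [0.5, 0.1, -1.5]
opening: 0.0153
gripper_force: 45.0
```

apply_moves([
  [[12,0,0],[0,0,0]],
  [[12,0,0],[0,0,0]],
  [[12,0,0],[0,0,0]],
  [[6,0,0],[0,0,0]],
  [[0,0,0],[0,0,0]],
  [[0,0,0],[0,0,0]],
  [[0,0,0],[0,0,0]],
])

```text
t: 14.08
tool_pos: [0.5502, 0.131, 0.4577]
orientation: [-2.028, -1.939, -0.45]
force: [0.4, -0.7, -2.1]
opening: 0.0159
gripper_force: 45.0
```

```bash
python3 -c "
from h import *
rel();np.set_printoptions(suppress=True,precision=4)
s=robot.read_state();Rt=R.from_rotvec(s['orientation']).as_matrix();p=np.array(s['tool_pos']);g=p+.167*Rt[:,2]
grab('scene','s7.png');P=cloud(load('scene')).reshape(-1,3);d=P-g;t=-d@Rt[:,0];y=d@Rt[:,1];z=-d@Rt[:,2];r=np.hypot(y,z)
k=(t>.08)&(t<.2)&(r<.014);print('tmax',t[k].max(),'z slope',np.polyfit(t[k],z[k],1))
k=(t>-.07)&(t<.2)&(r<.02);print('tmin',t[k].min())
gx,gy,gz=axes(-92.5,0);g2=g+np.array([0,.03,.02]);plan(g2+.167*gz,toolR(-92.5,0),10)
"
```

```text
t 14.08 tcp [0.5502 0.131  0.4577] rv [-2.028 -1.939 -0.45 ] F [ 0.4 -0.7 -2.1] open 0.0159 gf 45.0 q [-0.   -0.02  1.58  0.44  1.56  0.04]
grasp in port mm [-235.    -0.4    1.7] F tool xyz [-1.5  0.5  1.7] tq [-0.06 -0.32 -0.07] gx yaw/el [-92.58 -25.  ]
tmax 0.15607937072942388 z slope [ 0.0037 -0.0009]
tmin -0.05344534666370688
[[[10.6,-0.1,1.0],[0.0,-0.044,-0.0]],[[10.7,-0.1,0.6],[0.0,-0.044,-0.0]],[[10.7,-0.1,0.1],[0.0,-0.044,-0.0]],[[10.7,-0.2,-0.4],[0.0,-0.043,-0.0]],[[10.6,-0.1,-0.9],[0.0,-0.044,-0.0]],[[10.6,-0.2,-1.3],[0.0,-0.043,-0.0]],[[10.5,-0.1,-1.8],[0.0,-0.044,-0.0]],[[10.5,-0.2,-2.2],[0.0,-0.043,-0.001]],[[10.3,-0.1,-2.7],[0.0,-0.044,-0.0]],[[10.3,-0.2,-3.1],[0.0,-0.043,-0.001]]]
end [0.5533 0.2316 0.4934] [-2.269  -2.1726 -0.0007]
```

apply_moves([
  [[10.5,0,1],[0,-0.044,0]],
  [[10.5,0,0.5],[0,-0.044,0]],
  [[10.5,0,0],[0,-0.044,0]],
  [[10.5,0,-0.5],[0,-0.043,0]],
  [[10.5,0,-1],[0,-0.044,0]],
  [[10.5,0,-1.5],[0,-0.043,0]],
  [[10.5,0,-2],[0,-0.044,0]],
  [[10.5,0,-2],[0,-0.043,0]],
  [[10.5,0,-2.5],[0,-0.044,0]],
  [[10.5,0,-3],[0,-0.043,0]],
  [[0,0,0],[0,0,0]],
  [[0,0,0],[0,0,0]],
])

```text
t: 15.13
tool_pos: [0.5547, 0.2315, 0.4935]
orientation: [-2.269, -2.171, -0.002]
force: [-0.2, -1.6, -2.6]
opening: 0.0158
gripper_force: 45.0
```

apply_moves([
  [[0,0,0],[0,0,0]],
  [[0,0,0],[0,0,0]],
  [[0,0,0],[0,0,0]],
  [[0,0,0],[0,0,0]],
  [[0,0,0],[0,0,0]],
  [[0,0,0],[0,0,0]],
])

```text
t: 15.63
tool_pos: [0.5547, 0.231, 0.4939]
orientation: [-2.271, -2.17, -0.002]
force: [-0.0, -0.3, -2.8]
opening: 0.0159
gripper_force: 45.0
```

```bash
python3 -c "
from h import *
rel();np.set_printoptions(suppress=True,precision=4)
s=robot.read_state();Rt=R.from_rotvec(s['orientation']).as_matrix();p=np.array(s['tool_pos']);g=p+.167*Rt[:,2];print('grasp',g,'tool z',Rt[:,2])
grab('scene','s8.png');P=cloud(load('scene')).reshape(-1,3);d=P-g;t=-d@Rt[:,0];y=d@Rt[:,1];z=-d@Rt[:,2];r=np.hypot(y,z)
k=(t>.08)&(t<.2)&(r<.014);print(k.sum(),'tmax',t[k].max(),'z slope',np.polyfit(t[k],z[k],1))
cv2.imwrite('pics/s8c.png',cv2.resize(cv2.imread('pics/s8.png')[90:230,170:350],None,fx=4,fy=4,interpolation=cv2.INTER_CUBIC))"
```

```text
t 15.63 tcp [0.5547 0.231  0.4939] rv [-2.271e+00 -2.170e+00 -2.000e-03] F [-0.  -0.3 -2.8] open 0.0159 gf 45.0 q [0.31 0.11 1.35 0.   1.68 0.35]
grasp in port mm [-2.706e+02 -2.000e-01  7.800e+00] F tool xyz [-0.3 -0.   2.8] tq [-0.02  0.03  0.02] gx yaw/el [-9.26e+01 -5.00e-02]
grasp [0.5548 0.2312 0.3269] tool z [ 0.0009  0.0009 -1.    ]
109 tmax 0.15812730266184116 z slope [-0.0013  0.0003]
```

View pics/s8c.png

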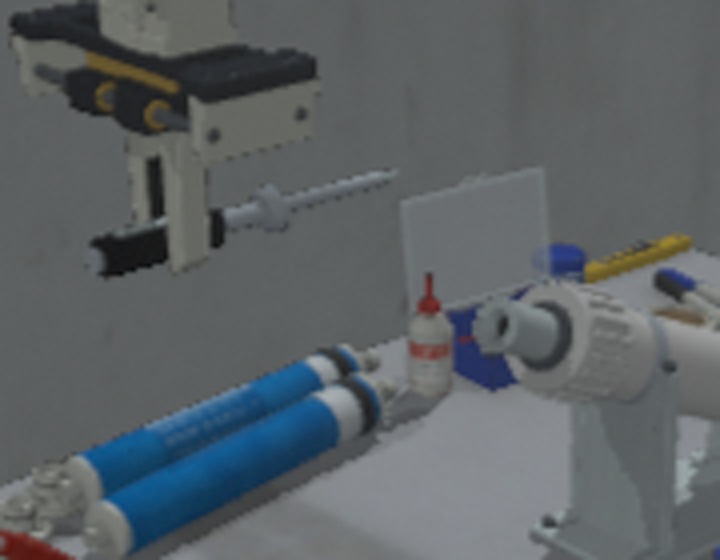

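The gauge is held level in the air with its collar at (272,205) and tip at (397,172). The plunger is visibly pushed back, and the gauge is well clear of the vessel. I hand the job in.

```bash
python3 -c "
from plant import robot
print(robot.close_job())"
```

```text
the job is handed in; nothing more can be done
None
```

I pulled the gauge from its holster, seated it in the guide tube at about 10 N, withdrew it, and handed the job in at about 15.6 s with it held level about 0.33 m above the bench. The plunger is pushed back about 16 mm by my camera estimate; the hand-in returned no verdict, and I did not re-check the tub, rings or pen.

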